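Lock a plate into its nest with the pull-turn-push knob

ROBOT

A 6-joint arm with a two-finger parallel gripper is mounted at the origin on a cart in front of the work surface, level with it; the furniture and walls round the work are solid. World frame = base frame: x ahead of the robot, y to its left, z up, the work surface at z = 0. Lengths are in m, angles in rad, forces in N, time in s.
With the tool pointing down it reaches from about 0.25 to 0.725 m from the base axis. Payload 9.7 kg.
Tool frame: the origin (TCP) lies on the centre line of the jaws, within the pads' length; the fingertips stand 8 mm ahead of it and the grasp point (between the pads) lies 11 mm behind it; z points along the fingers, y is the direction in which the jaws open and shut (so a half turn about z gives the same grasp; the last joint's range is limited). The gripper opens to 85 mm and grips with 20 to 120 N. Pads are 22 mm wide; open, the fingers measure 114 mm over their backs; the gripper's body (76 mm by 85 mm) begins 54 mm behind the grasp point. The pads swing forward as they close: fully open they stand 13 mm farther back than shut.
Start: joints at [1.162, 0.087, 0.176, 1.66, 0, 1.571], TCP at [0.219, 0.505, 0.239] pointing down, gripper open.
Joint ranges: [-3.13, 3.13], [-0.85, 1.81], [-1.15, 1.24], [-2.2, 2.28], [-1.44, 1.52], [-3.14, 3.14]. Speed limits (rad/s): [2.22, 2.22, 2.57, 3.14, 3.14, 3.14].

INTERFACE

Orientations are given as a rotation vector (axis times angle).
In Python, from cell import read_state, get_image, sign_off gives the robot as it stands. The module is installed in compiled form; this text tells all that it offers.
- The arm moves only by the shell command python3 -m inch 'ROWS' [FORCE]. ROWS is JSON, a list of rows, each a list of 3 entries, a list of its own where there are three numbers: the closure, from -1 (fully open) to 1 (shut), then the shift along the tool's x, y, z in cm, then the turn, a rotation vector about the tool's x, y, z in rad. A call has 1 to 20 rows; each row shifts and turns the pose as measured when the row begins, along the tool's axes as they then stand; what a row does not reach is not made up. A row lasts 1/12 s, in which the tool goes at most 41.7 mm and 7.16 degrees, less where a joint would pass 70% of its speed; a pose out of reach is approached as far as the arm can. A call is refused whole if a number of a shift passes 4.17 or a number of a turn 0.125, either way. A call with a gripper value outside its range is refused whole. The fingers move at their own pace and stop on an object; FORCE is the grip in N (left out, the last holds). Time passes only in rows, so rows that do not move let the fingers close. It gives the time, the measured TCP pose, the force and the opening at its end, in the units of the state.
- read_state(): the state, without advancing time (a new reading comes with each control period).
- get_image(name): name is "scene" or "top"; returns a dict with "frame" (480x640x3 uint8, red, green, blue), "depth" (480x640 float32, m along the optical axis (not along the pixel's ray), 0 where there is no reading), "fovy" (degrees; the focal length in pixels is half the picture's height over the tangent of half this angle, whatever the lens; pixels are square), "cx", "cy" (the principal point, pixels), "world_to_cam" (4x4, takes a point from world to camera coordinates). Camera axes: x right, y up, looking along -z (the intrinsics and any distortion apply to the point x, -y, -z); pixel columns grow to the right and rows downward; lengths in m; the calibration is good to about 2 mm. A picture is of the moment at which its call begins.
- sign_off(): hands the job in, once; it reports no verdict.
The state is a dict: "t": time; "joints": joint angles; "qd": joint speeds; "tau": joint torques, N m; "position": TCP position; "orientation": TCP orientation; "ft_force": force on the tool from outside, world axes, zero at the start; "ft_torque": the same for the moment, N m; "gripper_width": finger opening in m.
Only numpy, scipy, OpenCV 4.12 (cv2) and the standard library are available. Lean on these libraries where they do the work, as an engineer would, in place of code of your own. Each camera call takes 0.05 s, during which the arm holds its last target.

TASK

Lock the white plate into its nest with the blue knob on that nest: pull the knob up to unlock it, turn it counter-clockwise (seen from above) until it stops with its steel tongue over the plate, push it back down fully home, and let go. Keep the plate sitting in its nest, and leave the knob of the black plate's nest alone.

Things in the scene. Friction and masses are not known exactly. Their poses are not given: they have to be found in the camera images.
- white_knob (a point): Blue winged knob on the white plate's nest: point on its upright axis, 11 mm under the wing's top, 48 mm over the bench when down. Wing: upright bar 42 mm (x) by 14 mm (y), 34 mm tall, z up; pinch its 14 mm from above. Skirt 35 mm across starts 26 mm below the point; steel tongue 14 mm wide, 21 to 25.5 mm below, runs along +x to 46 mm from the axis. The black plate's nest has a knob just like it.
- white_pull (a joint): How far that knob is pulled straight up, in m: 0 = down (home), 0.018 = top stop. It rubs with about 4 N and stays at the height where it is left; there is no spring.
- white_turn (a joint): Turn of that knob, rad, growing counter-clockwise from above, between stops: near 0 = open (tongue beside the plate), 1.31 (75 degrees) = locked (tongue over the plate's front edge). A key inside blocks turning until the knob is up at least 12 mm, and blocks pushing home unless within about 10 degrees of a stop. Turns easily (0.03 N m).
- white_plate: White 96-well plate, 85 x 128 x 15 mm, loose between low corner guides on its grey nest (165 x 150 x 6 mm; the two nests may be swapped); origin at the centre of its underside, 75 mm from the knob's axis; x along its short side, pointing away from the knob; z up.
- black_pull (a joint): Lift, in m, of the like knob on the nest that holds the black plate: 0 = down. To be left alone.

How it is judged:
On the way, in this order (a step that is already met when the one before it is completed fails the run):
1. the white plate's knob is pulled up by more than 6 mm, not yet turned (value of joint white_pull above 0.006 m and value of joint white_turn below 0.25 rad), for 0.1 s.
2. the knob, still pulled up, is turned most of the way (over 52 degrees) to the locked stop (value of joint white_pull above 0.005 m and value of joint white_turn above 0.9 rad), for 0.1 s.
At the end, for the whole second after the job is handed in: The white plate's knob is pushed home (within 3 mm) and turned to within 12 degrees of the locked stop, the plate lies flat and at rest within 12 mm of where it was, the black plate's knob is down (within 3 mm) (value of joint each of white_pull, black_pull below 0.003 m and value of joint white_turn above 1.1 rad and distance of white_plate from where it was at the start of the episode below 0.012 m and angle between white_plate's own z axis and vertical below 0.1 rad and linear speed of white_plate below 0.02 m/s); the robot touches nothing.
It fails at once if the knob of the black plate's nest is pulled up by more than 6 mm (value of joint black_pull above 0.006 m).
It also fails if it takes over 35 s, if anything falls off the work surface, if the arm or the gripper's body presses on something with over 40 N, if the wrist force passes 120 N, or if a joint passes its speed limit or range.

## Working session

There is one attempt and no reset: what is moved stays moved. The work goes in short steps, Python scripts to look and compute and a shell command to move; the robot and the scene stay as the last step left them, time stands still between calls to the robot, and variables do not carry over. Pictures are saved under pics/ and viewed, and the job is handed in when it is done.

```bash
mkdir -p pics; python3 - <<'E'
from cell import *
import cv2,numpy as np
s=read_state();print({k:np.round(v,3).tolist() for k,v in s.items()})
for n in("scene","top"):
    d=get_image(n);cv2.imwrite(f"pics/{n}0.png",d["frame"][:,:,::-1]);np.save(f"{n}0.npy",d,allow_pickle=True)
    print(n,d["fovy"],d["cx"],d["cy"],np.round(d["world_to_cam"],3).tolist(),[k for k in d], (d["depth"]>0).mean())
E
```

```text
{'t': 0.0, 'joints': [1.162, 0.087, 0.175, 1.66, 0.0, 1.571], 'qd': [0.001, -0.001, 0.0, 0.001, -0.0, 0.0], 'tau': [-0.001, -52.04, 46.479, 0.016, 0.0, -0.0], 'position': [0.219, 0.504, 0.239], 'orientation': [-0.638, -3.076, 0.002], 'ft_force': [0.504, -0.698, 0.138], 'ft_torque': [0.013, -0.064, 0.08], 'gripper_width': 0.086}
scene 57.933188529278326 316.8762583095506 234.9844892485442 [[0.909, -0.417, 0.004, -0.424], [0.253, 0.558, 0.79, -0.263], [-0.332, -0.717, 0.613, -0.604], [0.0, 0.0, 0.0, 1.0]] ['frame', 'depth', 'fovy', 'cx', 'cy', 'world_to_cam'] 0.99583984375
top 47.640867173172076 317.1347192861897 237.45362114863016 [[0.121, -0.993, 0.005, 0.074], [0.969, 0.12, 0.217, -0.561], [-0.216, -0.021, 0.976, -0.844], [0.0, 0.0, 0.0, 1.0]] ['frame', 'depth', 'fovy', 'cx', 'cy', 'world_to_cam'] 0.9958919270833333
```

View pics/scene0.png

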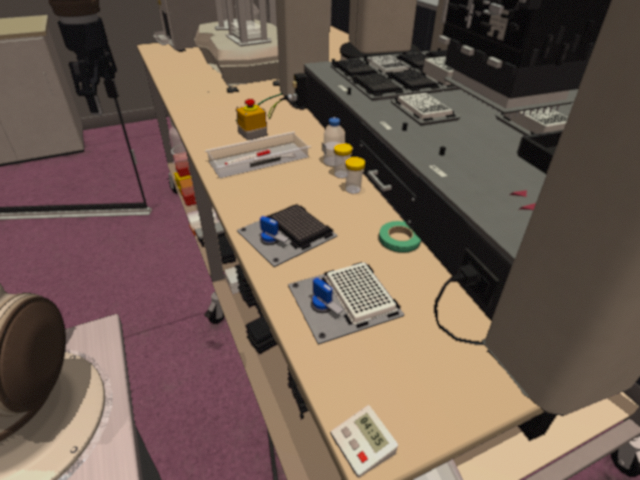

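View pics/top0.png

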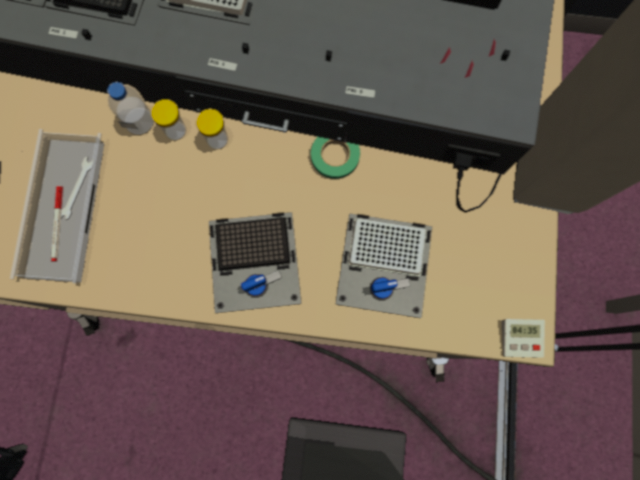

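The scene shows the white plate at (362,293), with its blue knob at (321,293). In the top view the plate is at (388,245) and the knob at (382,288), with its tongue pointing right at (402,285). The black nest, to be left alone, has its knob at (255,286) in the top view.

```bash
cat > h.py <<'E'
import numpy as np,cv2
def pts(d):
    f=240/np.tan(np.radians(d["fovy"])/2); Z=d["depth"].astype(float)
    v,u=np.mgrid[0:480,0:640]
    P=np.stack([(u-d["cx"])/f*Z,-(v-d["cy"])/f*Z,-Z,np.ones_like(Z)],-1)
    return (P@np.linalg.inv(d["world_to_cam"]).T)[...,:3]
def blue(d):
    h=cv2.cvtColor(d["frame"],cv2.COLOR_RGB2HSV); return cv2.inRange(h,(100,130,40),(125,255,255))>0
def ray_plane(d,u,v,z):
    f=240/np.tan(np.radians(d["fovy"])/2);M=np.linalg.inv(d["world_to_cam"])
    r=M[:3,:3]@np.array([(u-d["cx"])/f,-(v-d["cy"])/f,-1]);o=M[:3,3]
    return o+r*(z-o[2])/r[2]
def rect(p):
    (c,s,a)=cv2.minAreaRect((p[:,:2]*1000).astype(np.float32)); return np.round(c,1),np.round(s,1),round(a,1)
E
python3 - <<'E'
from h import *
for n in("top","scene"):
    d=np.load(f"{n}0.npy",allow_pickle=True).item();P=pts(d);b=blue(d)
    print(n,"cam",np.linalg.inv(d["world_to_cam"])[:3,3].round(3))
    k,L,st,c=cv2.connectedComponentsWithStats(b.astype(np.uint8))
    for i in range(1,k):
        if st[i,4]<60: continue
        q=P[L==i];t=q[q[:,2]>0.05]
        print(c[i].round(),st[i,4],"zrange",np.percentile(q[:,2],[2,50,98]).round(4),"mean",q.mean(0).round(4))
        if len(t)>4: print("  top pts",len(t),t.mean(0).round(4),rect(t))
        for zc in (.0535,.056):
            t=q[q[:,2]>zc]
            if len(t)>4:print("  ",zc,len(t),t.mean(0).round(4),rect(t))
    # white plate
    hs=cv2.cvtColor(d["frame"],cv2.COLOR_RGB2HSV)
    w=(hs[...,1]<40)&(hs[...,2]>150)&(P[...,2]>.012)&(P[...,2]<.03)
    k,L,st,c=cv2.connectedComponentsWithStats(cv2.morphologyEx(w.astype(np.uint8),cv2.MORPH_CLOSE,np.ones((5,5))))
    for i in range(1,k):
        if st[i,4]>800: q=P[(L==i)]; print(" white",c[i].round(),st[i,4],q.mean(0).round(4),rect(q[(q[:,2]>.015)&(q[:,2]<.03)]))
E
python3 - <<'E'
import cv2
a=cv2.imread('pics/top0.png')[200:330,320:450];cv2.imwrite('pics/c1.png',cv2.resize(a,None,fx=4.5,fy=4.5,interpolation=cv2.INTER_CUBIC))
E
```

```text
top cam [0.353 0.122 0.945]
[116.  90.] 206 zrange [0.073  0.1232 0.1266] mean [0.7369 0.4953 0.1296]
  top pts 206 [0.7369 0.4953 0.1296] (array([563.9, 334.3]), array([597.6,  22.6]), 42.9)
   0.0535 206 [0.7369 0.4953 0.1296] (array([563.9, 334.3]), array([597.6,  22.6]), 42.9)
   0.056 205 [0.7368 0.4951 0.13  ] (array([563.9, 334.3]), array([597.6,  22.6]), 42.9)
[254. 285.] 330 zrange [0.0178 0.0507 0.059 ] mean [0.4586 0.2375 0.041 ]
  top pts 166 [0.4601 0.2401 0.0562] (array([461.9, 238.7]), array([14.2, 39.3]), 29.9)
   0.0535 150 [0.4606 0.2403 0.0566] (array([462. , 238.7]), array([14. , 39.3]), 28.6)
   0.056 97 [0.4612 0.2396 0.0574] (array([462. , 238.2]), array([13.3, 38. ]), 32.2)
[382. 288.] 337 zrange [0.0142 0.0492 0.0599] mean [0.4805 0.0249 0.043 ]
  top pts 168 [0.4813 0.0262 0.0617] (array([429.2,  71.7]), array([ 26.4, 181.4]), 48.1)
   0.0535 154 [0.4814 0.0265 0.0626] (array([429.2,  71.7]), array([ 26.3, 181.4]), 48.1)
   0.056 105 [0.4813 0.0268 0.0662] (array([429.2,  71.7]), array([ 26.3, 181.4]), 48.1)
 white [388. 245.] 3106 [0.5585 0.0187 0.0209] (ar
[... 617 characters left out ...]
065 ] (array([ 366.4, -110.4]), array([740.1,  29.7]), 74.2)
   0.056 50 [0.4576 0.2214 0.0688] (array([ 366.4, -110.4]), array([740.1,  29.7]), 74.2)
[321. 294.] 387 zrange [0.0129 0.0415 0.06  ] mean [0.4792 0.0138 0.0425]
  top pts 138 [0.4787 0.0113 0.0638] (array([ 377.9, -217.7]), array([550. ,  30.6]), 65.9)
   0.0535 106 [0.4776 0.0111 0.0675] (array([ 377.9, -217.7]), array([550. ,  30.5]), 65.9)
   0.056 81 [0.4767 0.0097 0.0713] (array([ 377.1, -217.4]), array([550.1,  27. ]), 65.7)
 white [360. 290.] 2065 [0.5577 0.0121 0.0219] (array([559.6,  18. ]), array([121.8,  80.1]), 87.7)
 white [369. 445.] 1039 [ 0.431  -0.2382  0.0177] (array([ 435.3, -230. ]), array([50.5, 59.2]), 7.8)
```

View pics/c1.png

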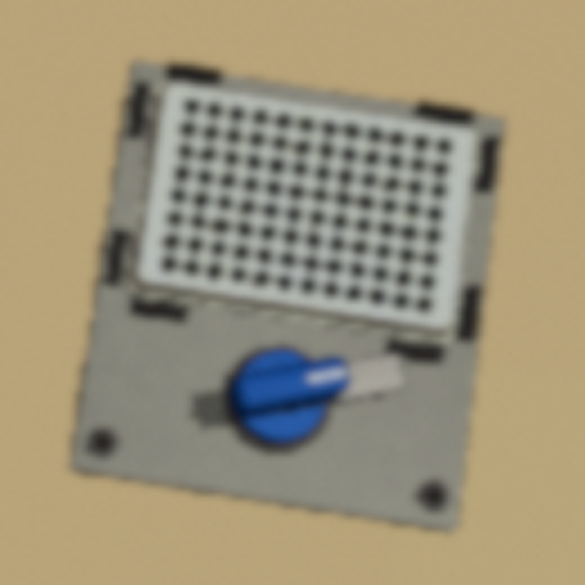

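```bash
python3 - <<'E'
from h import *
for n in("top","scene"):
    d=np.load(f"{n}0.npy",allow_pickle=True).item();P=pts(d)
    m=(np.hypot(P[...,0]-.4825,P[...,1]-.0215)<.04)
    for lo,hi in((.045,.064),(.055,.062)):
        q=P[m&(P[...,2]>lo)&(P[...,2]<hi)]
        c=q[:,:2].mean(0);w,V=np.linalg.eigh(np.cov((q[:,:2]-c).T));v=V[:,1]
        print(n,lo,len(q),"mean",c.round(4),rect(q),"pca deg",np.degrees(np.arctan2(v[1],v[0])).round(1))
    # skirt/circle centre: blue low points
    b=blue(d)&m; q=P[b&(P[...,2]<.03)]; print(" skirt",len(q),rect(q),cv2.minEnclosingCircle((q[:,:2]*1000).astype(np.float32)))
    # tongue
    t=m=(np.hypot(P[...,0]-.4825,P[...,1]-.0215)<.052)&(np.hypot(P[...,0]-.4825,P[...,1]-.0215)>.026)&~blue(d)&(P[...,2]>.0185)&(P[...,2]<.032)&(P[...,0]<.51)
    q=P[t];print(" tongue",len(q),q.mean(0).round(4),rect(q))
d=np.load("top0.npy",allow_pickle=True).item();b=blue(d).astype(np.uint8);b[:, :320]=0
q=np.argwhere(b[270:310,360:410])[:,::-1]+[360,270]
print("skirt ellipse px",cv2.minEnclosingCircle(q.astype(np.float32)))
E
```

```text
top 0.045 224 mean [0.4832 0.0222] (array([483.9,  22. ]), array([14.2, 41.5]), 17.6) pca deg 108.8
top 0.055 167 mean [0.484  0.0213] (array([483.7,  21.3]), array([13.8, 40.4]), 19.3) pca deg 108.7
 skirt 136 (array([483.3,  23.7]), array([34. , 28.5]), 29.4) ((483.853515625, 23.05418586730957), 17.197113037109375)
 tongue 97 [ 0.4949 -0.0124  0.0253] (array([495.3, -12.5]), array([13.6, 20.5]), 17.4)
scene 0.045 231 mean [0.4828 0.0176] (array([484.6,  20.5]), array([14.9, 41.3]), 19.5) pca deg 110.5
scene 0.055 143 mean [0.4836 0.0196] (array([484.8,  20.6]), array([14.3, 41.3]), 18.8) pca deg 108.9
 skirt 113 (array([474.9,  17.2]), array([13.9, 30.6]), 18.5) ((479.63299560546875, 18.80744743347168), 15.359817504882812)
 tongue 89 [ 0.4951 -0.0133  0.0265] (array([495.6, -11.8]), array([15.4, 22.3]), 18.5)
skirt ellipse px ((382.9805908203125, 285.7281494140625), 12.419422149658203)
```

Both views agree: the knob axis is at about (0.484, 0.021), the wing top is at z≈0.059 (as given), the wing measures 41×14 mm, and the tongue direction is about -71°. I'll translate above it first.

```bash
python3 -m inch '[[-1,[-3.1,-2.4,0],[0,0,0]],[-1,[-3.1,-2.4,0],[0,0,0]],[-1,[-3.1,-2.4,0],[0,0,0]],[-1,[-3.1,-2.4,0],[0,0,0]],[-1,[-3.1,-2.4,0],[0,0,0.1]],[-1,[-3.1,-2.4,0],[0,0,0]],[-1,[-3.1,-2.4,0],[0,0,0]],[-1,[-3.1,-2.4,0],[0,0,0]]]' 40
cat > st.py <<'E'
from cell import *
import numpy as np,sys
from scipy.spatial.transform import Rotation as R
s=read_state();r=R.from_rotvec(s["orientation"]).as_matrix()
p=np.array(s["position"]);print("t",round(s["t"],2),"p",p.round(4),"ydir",np.degrees(np.arctan2(r[1,1],r[0,1])).round(1),"j",np.round(s["joints"],2),"tilt",r[:,2].round(3),"w",round(s["gripper_width"],4),"F",np.round(s["ft_force"],1),"T",np.round(s["ft_torque"],2))
if len(sys.argv)>3:
    g=np.array([float(a) for a in sys.argv[1:4]]);print("shift tool cm",(r.T@(g-p)*100).round(2))
E
python3 st.py .484 .0213 .12
```

```text
t: 0.77
position: [0.3603, 0.2187, 0.2333]
orientation: [-0.779, -3.04, 0.012]
ft_force: [0.8, 0.1, 0.1]
gripper_width: 0.0853
t 0.77 p [0.3603 0.2187 0.2333] ydir 61.3 j [ 0.55 -0.21 -0.12  1.67 -0.    1.05] tilt [-0.006 -0.007 -1.   ] w 0.0853 F [0.8 0.1 0.1] T [0.02 0.   0.03]
shift tool cm [-20.36 -11.26  11.39]
```

```bash
python3 -m inch '[[-1,[-3.4,-1.9,0],[0,0,0]],[-1,[-3.4,-1.9,0],[0,0,0]],[-1,[-3.4,-1.9,0],[0,0,0]],[-1,[-3.4,-1.9,0],[0,0,0]],[-1,[-3.4,-1.9,0],[0,0,0]],[-1,[-3.0,-1.7,0],[0,0,0]],[-1,[0,0,1],[0,0,0.124]],[-1,[0,0,1],[0,0,0.124]],[-1,[0,0,1],[0,0,0.124]],[-1,[0,0,1],[0,0,0.124]],[-1,[0,0,1],[0,0,0.124]],[-1,[0,0,1],[0,0,0.124]]]' 40
python3 st.py .484 .0213 .12
```

```text
t: 1.77
position: [0.4867, 0.0026, 0.1698]
orientation: [-1.844, -2.543, 0.015]
ft_force: [0.3, 0.3, 0.4]
gripper_width: 0.0855
t 1.77 p [0.4867 0.0026 0.1698] ydir 18.1 j [ 0.01 -0.07 -0.12  1.53 -0.01  1.26] tilt [-0.006 -0.007 -1.   ] w 0.0855 F [0.3 0.3 0.4] T [ 0.   -0.05 -0.01]
shift tool cm [1.89 0.37 4.97]
```

```bash
python3 -m inch '[[-1,[1.0,0.2,2],[0,0,-0.01]],[-1,[0.8,0.1,2],[0,0,0]],[-1,[0,0,2],[0,0,0]],[-1,[0,0,1.5],[0,0,0]],[-1,[0,0,0],[0,0,0]]]'
python3 st.py .484 .0213 .041
python3 - <<'E'
from cell import *
from h import *
for n in("scene","top"):
    d=get_image(n);np.save(f"{n}1.npy",d,allow_pickle=True)
    a=d["frame"][:,:,::-1]
    a=a[200:350,220:420] if n=="scene" else a[200:330,310:470]
    cv2.imwrite(f"pics/{n}1.png",cv2.resize(a,None,fx=3.5,fy=3.5,interpolation=cv2.INTER_CUBIC))
E
```

```text
t: 2.18
position: [0.4814, 0.0203, 0.0882]
orientation: [-1.842, -2.54, 0.02]
ft_force: [-0.9, -0.4, -1.0]
gripper_width: 0.0855
t 2.18 p [0.4814 0.0203 0.0882] ydir 18.1 j [ 0.05 -0.07 -0.27  1.38 -0.01  1.3 ] tilt [-0.011 -0.008 -1.   ] w 0.0855 F [-0.9 -0.4 -1. ] T [-0.01  0.   -0.06]
shift tool cm [0.03 0.33 4.72]
```

View pics/scene1.png

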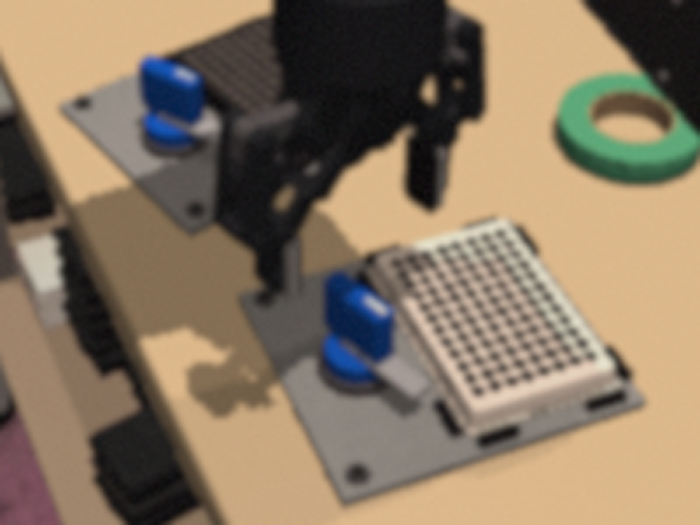

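View pics/top1.png

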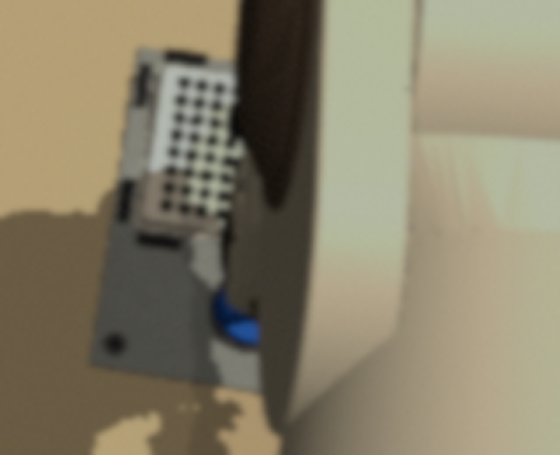

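The knob's wing top is at crop (360,290) in the scene view, with the fingertips at (270,290) and (428,200) straddling it from above. The top view is blocked by the arm. I'll check the fingertip midpoint by projection.

```bash
python3 - <<'E'
from h import *
d=np.load("scene1.npy",allow_pickle=True).item();P=pts(d)
f=240/np.tan(np.radians(d["fovy"])/2)
def pr(p):
    c=d["world_to_cam"]@np.r_[p,1];return np.array([d["cx"]+f*c[0]/-c[2],d["cy"]-f*c[1]/-c[2]])
y=np.array([np.cos(.316),np.sin(.316),0])
for s in(-.043,0,.043):
    u=pr(np.array([.4814,.0203,.093])+s*y);print(s,u.round(1),((u-[220,200])*3.5).round())
E
```

```text
-0.043 [300.9 281.4] [283. 285.]
0 [320.4 269.2] [351. 242.]
0.043 [338.7 257.7] [415. 202.]
```

```bash
python3 -m inch '[[-1,[0,0.33,0],[-0.013,0.004,-0.01]],[-1,[0,0,1.5],[0,0,0]],[-1,[0,0.1,1.5],[0,0,0]],[-1,[0,0,1],[0,0,0]],[-1,[0,0,0.5],[0,0,0]],[-1,[0,0,0],[0,0,0]]]'
python3 st.py .484 .0213 .041
```

```text
t: 2.78
position: [0.4924, 0.0217, 0.0522]
orientation: [1.821, 2.544, 0.02]
ft_force: [0.5, -0.2, -0.1]
gripper_width: 0.0858
t 2.78 p [0.4924 0.0217 0.0522] ydir 18.8 j [ 0.04 -0.06 -0.33  1.28  0.    1.29] tilt [ 0.018  0.003 -1.   ] w 0.0858 F [ 0.5 -0.2 -0.1] T [-0.02  0.08 -0.  ]
shift tool cm [ 0.23 -0.83  1.11]
```

```bash
python3 -m inch '[[-1,[0,0,0],[0,0,0]],[-1,[0,0,0],[0,0,0]]]' >/dev/null
python3 st.py .484 .0213 .041;python3 -m inch '[[-1,[0.2,-0.7,0.3],[0,0,0]],[-1,[0,0,0],[0,0,0]]]' >/dev/null
python3 st.py .484 .0213 .041
```

```text
t 2.95 p [0.493  0.0216 0.0535] ydir 18.8 j [ 0.04 -0.06 -0.33  1.28  0.    1.29] tilt [ 0.019  0.003 -1.   ] w 0.0853 F [-0.1  0.2 -0.4] T [ 0.01  0.05 -0.01]
shift tool cm [ 0.26 -0.88  1.23]
t 3.12 p [0.4859 0.0213 0.0513] ydir 18.8 j [ 0.04 -0.07 -0.35  1.27  0.    1.28] tilt [ 0.02   0.003 -1.   ] w 0.0851 F [ 0.8  0.4 -0.8] T [-0.03  0.03  0.03]
shift tool cm [ 0.07 -0.2   1.03]
```

```bash
python3 -m inch '[[-1,[0.0,-0.15,0],[0.02,0.004,0]],[-1,[0,0,0],[0,0,0]]]' >/dev/null
python3 st.py .484 .0213 .041;python3 -m inch '[[-1,[0,-0.1,0.5],[0,0,0]],[-1,[0,-0.1,0.5],[0,0,0]],[-1,[0,0,0],[0,0,0]]]' >/dev/null
python3 st.py .484 .0213 .041
```

```text
t 3.28 p [0.4841 0.0207 0.0521] ydir 18.8 j [ 0.04 -0.06 -0.33  1.3   0.    1.29] tilt [-0.  0. -1.] w 0.0853 F [-0.7 -1.   0. ] T [ 0.03 -0.03 -0.02]
shift tool cm [0.06 0.01 1.11]
t 3.53 p [0.4825 0.0201 0.0415] ydir 18.8 j [ 0.04 -0.06 -0.35  1.28  0.    1.28] tilt [-0.  0. -1.] w 0.0856 F [-0.1 -0.4  0.7] T [ 0.02  0.04 -0.02]
shift tool cm [0.06 0.18 0.05]
```

```bash
python3 -m inch '[[-1,[0,0.15,0],[0,0,0]],[1,[0,0,0],[0,0,0]],[1,[0,0,0],[0,0,0]],[1,[0,0,0],[0,0,0]],[1,[0,0,0],[0,0,0]],[1,[0,0,0],[0,0,0]],[1,[0,0,0],[0,0,0]],[1,[0,0,0],[0,0,0]],[1,[0,0,0],[0,0,0]]]' 50
python3 st.py .484 .0213 .041
```

```text
t: 4.28
position: [0.485, 0.021, 0.0415]
orientation: [1.828, 2.554, 0.003]
ft_force: [0.2, 0.2, -2.0]
gripper_width: 0.0135
t 4.28 p [0.485  0.021  0.0415] ydir 18.8 j [ 0.04 -0.05 -0.35  1.27  0.    1.28] tilt [ 0.002  0.001 -1.   ] w 0.0135 F [ 0.2  0.2 -2. ] T [-0.06  0.13 -0.05]
shift tool cm [ 0.06 -0.09  0.05]
```

Gripped at 13.5 mm, which matches the 14 mm wing. Next I pull up.

```bash
python3 -m inch '[[1,[0,0,-0.4],[0,0,0]],[1,[0,0,-0.4],[0,0,0]],[1,[0,0,-0.4],[0,0,0]],[1,[0,0,-0.35],[0,0,0]],[1,[0,0,0],[0,0,0]]]' 50
python3 st.py .484 .0213 .041
```

```text
t: 4.7
position: [0.485, 0.021, 0.0573]
orientation: [1.828, 2.555, 0.002]
ft_force: [2.0, 1.2, -0.5]
gripper_width: 0.0127
t 4.7 p [0.485  0.021  0.0573] ydir 18.8 j [ 0.04 -0.06 -0.32  1.31  0.    1.28] tilt [ 0.001  0.001 -1.   ] w 0.0127 F [ 2.   1.2 -0.5] T [ 0.02 -0.18 -0.08]
shift tool cm [ 0.06 -0.08  1.63]
```

```bash
python3 - <<'E'
from cell import *
from h import *
d=get_image("scene");np.save("scene2.npy",d,allow_pickle=True)
a=d["frame"][200:350,220:420,::-1]
cv2.imwrite("pics/scene2.png",cv2.resize(a,None,fx=3.5,fy=3.5,interpolation=cv2.INTER_CUBIC))
E
```

```text
(no output)
```

View pics/scene2.png

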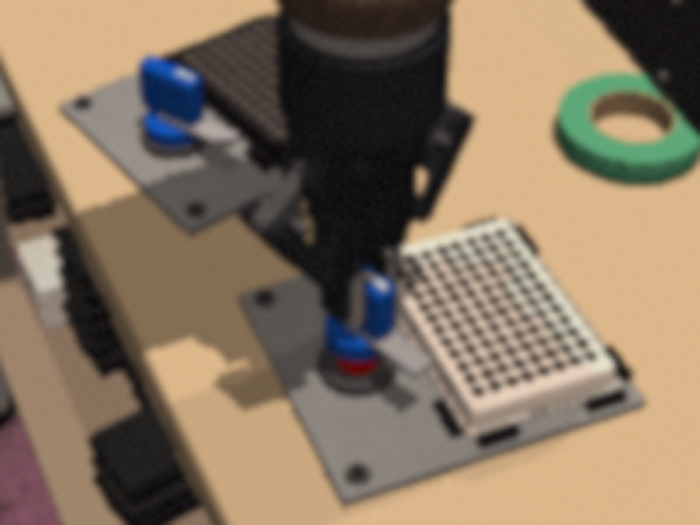

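The knob is up, with its red band showing at crop (355,367). I start turning counter-clockwise.

```bash
python3 -m inch '[[1,[0,0,0],[0,0,-0.1]],[1,[0,0,0],[0,0,-0.1]],[1,[0,0,0],[0,0,-0.1]],[1,[0,0,0],[0,0,0]]]' 50
python3 st.py .485 .021 .0573
python3 - <<'E'
from h import *
d=np.load("scene2.npy",allow_pickle=True).item();P=pts(d)
q=P[(np.hypot(P[...,0]-.4955,P[...,1]+.0125)<.008)&(P[...,2]>.02)&(P[...,2]<.06)];print("tongue z before turn",len(q),np.median(q,0).round(4))
E
```

```text
t: 5.08
position: [0.4852, 0.0211, 0.0576]
orientation: [1.408, 2.807, 0.003]
ft_force: [2.3, -0.1, -3.7]
gripper_width: 0.0129
t 5.08 p [0.4852 0.0211 0.0576] ydir 36.7 j [ 0.04 -0.06 -0.32  1.31  0.    0.97] tilt [ 0.002  0.001 -1.   ] w 0.0129 F [ 2.3 -0.1 -3.7] T [ 0.06 -0.4  -0.02]
shift tool cm [ 0.01 -0.02  0.03]
tongue z before turn 50 [ 0.4951 -0.0128  0.0424]
```

The tongue is up 16 mm and it turns freely. I keep turning.

```bash
python3 -m inch '[[1,[0,0,0],[0,0,-0.12]],[1,[0,0,0],[0,0,-0.12]],[1,[0,0,0],[0,0,-0.12]],[1,[0,0,0],[0,0,-0.12]],[1,[0,0,0],[0,0,-0.12]],[1,[0,0,0],[0,0,-0.12]],[1,[0,0,0],[0,0,0]]]' 50
python3 st.py .485 .021 .0573
```

```text
t: 5.67
position: [0.4858, 0.0215, 0.0577]
orientation: [0.314, 3.123, 0.004]
ft_force: [3.0, -0.3, -4.8]
gripper_width: 0.013
t 5.67 p [0.4858 0.0215 0.0577] ydir 78.5 j [ 0.04 -0.06 -0.32  1.3   0.    0.24] tilt [ 0.003  0.002 -1.   ] w 0.013 F [ 3.  -0.3 -4.8] T [-0.02 -0.46  0.02]
shift tool cm [ 0.06 -0.07  0.03]
```

```bash
python3 -m inch '[[1,[0,0,0],[0,0,-0.08]],[1,[0,0,0],[0,0,-0.06]],[1,[0,0,0],[0,0,0]]]' 50 >/dev/null
python3 st.py .4845 .021 .0573
python3 -m inch '[[1,[0,0,0],[0,0,-0.04]],[1,[0,0,0],[0,0,-0.03]],[1,[0,0,0],[0,0,0]]]' 50 >/dev/null
python3 st.py .4845 .021 .0573
python3 -m inch '[[1,[0,0,0],[0,0,-0.04]],[1,[0,0,0],[0,0,0]]]' 50 >/dev/null
python3 st.py .4845 .021 .0573
```

```text
t 5.92 p [0.4858 0.0216 0.0576] ydir 85.8 j [ 0.04 -0.06 -0.32  1.3   0.    0.12] tilt [ 0.003  0.002 -1.   ] w 0.0131 F [ 2.7  0.2 -4.5] T [ 0.01 -0.46  0.05]
shift tool cm [ 0.13 -0.07  0.03]
t 6.17 p [0.4859 0.0217 0.0577] ydir 88.9 j [ 0.04 -0.06 -0.32  1.3   0.    0.06] tilt [ 0.004  0.002 -1.   ] w 0.0129 F [ 2.4  0.6 -4.5] T [ 0.11 -0.56 -0.31]
shift tool cm [ 0.13 -0.07  0.03]
t 6.33 p [0.4859 0.0217 0.0577] ydir 90.7 j [ 0.04 -0.06 -0.32  1.3   0.    0.03] tilt [ 0.004  0.003 -1.   ] w 0.013 F [ 2.   2.  -3.9] T [ 0.23 -0.59 -0.79]
shift tool cm [ 0.14 -0.07  0.04]
```

Torque has risen to -0.8 N m, so the stop is reached at a jaw angle of about 89°. That puts the tongue at about -1°, along the plate's x axis. I ease back slightly and push home.

```bash
python3 -m inch '[[1,[0.05,-0.03,0],[0,0,0.025]],[1,[0,0,0.4],[0,0,0]],[1,[0,0,0.4],[0,0,0]],[1,[0,0,0.4],[0,0,0]],[1,[0,0,0.3],[0,0,0]],[1,[0,0,0],[0,0,0]]]' 50 >/dev/null
python3 st.py .4845 .021 .0415
```

```text
t 6.83 p [0.4858 0.0217 0.0435] ydir 88.5 j [ 0.04 -0.06 -0.35  1.27  0.    0.07] tilt [ 0.006  0.003 -1.   ] w 0.0129 F [ 2.  1. -2.] T [ 0.11 -0.19 -0.12]
shift tool cm [ 0.13 -0.07  0.2 ]
```

```bash
python3 -m inch '[[1,[0,0,0.2],[0,0,0]],[1,[0,0,0],[0,0,0]]]' 50 >/dev/null
python3 st.py .4845 .021 .0415
python3 -m inch '[[1,[0,0,0.2],[0,0,0]],[1,[0,0,0],[0,0,0]]]' 50 >/dev/null
python3 st.py .4845 .021 .0415
```

```text
t 7.0 p [0.4859 0.0217 0.0413] ydir 88.4 j [ 0.04 -0.05 -0.35  1.27  0.    0.07] tilt [ 0.006  0.003 -1.   ] w 0.0132 F [ 1.3  0.9 -0.6] T [ 0.14 -0.28 -0.2 ]
shift tool cm [ 0.13 -0.07 -0.02]
t 7.17 p [0.4859 0.0218 0.0412] ydir 88.4 j [ 0.04 -0.06 -0.35  1.27  0.    0.07] tilt [ 0.006  0.004 -1.   ] w 0.0134 F [ 0.4  0.4 -5. ] T [-0.03  0.09 -0.1 ]
shift tool cm [ 0.13 -0.09 -0.03]
```

```bash
python3 -m inch '[[1,[0,0,0.3],[0,0,0]],[1,[0,0,0.1],[0,0,0]],[1,[0,0,0.1],[0,0,0]]]' 50 
python3 st.py .4845 .021 .0415
python3 - <<'E'
from cell import *
from h import *
d=get_image("scene");np.save("scene3.npy",d,allow_pickle=True)
a=d["frame"][200:350,220:420,::-1]
cv2.imwrite("pics/scene3.png",cv2.resize(a,None,fx=3.5,fy=3.5,interpolation=cv2.INTER_CUBIC))
E
```

```text
t: 7.42
position: [0.4862, 0.022, 0.041]
orientation: [0.043, 3.132, 0.007]
ft_force: [-3.4, 1.2, 8.7]
gripper_width: 0.0128
t 7.42 p [0.4862 0.022  0.041 ] ydir 88.4 j [ 0.04 -0.06 -0.35  1.26  0.    0.07] tilt [ 0.009  0.004 -1.   ] w 0.0128 F [-3.4  1.2  8.7] T [ 0.12  0.81 -0.19]
shift tool cm [ 0.16 -0.1  -0.06]
```

View pics/scene3.png

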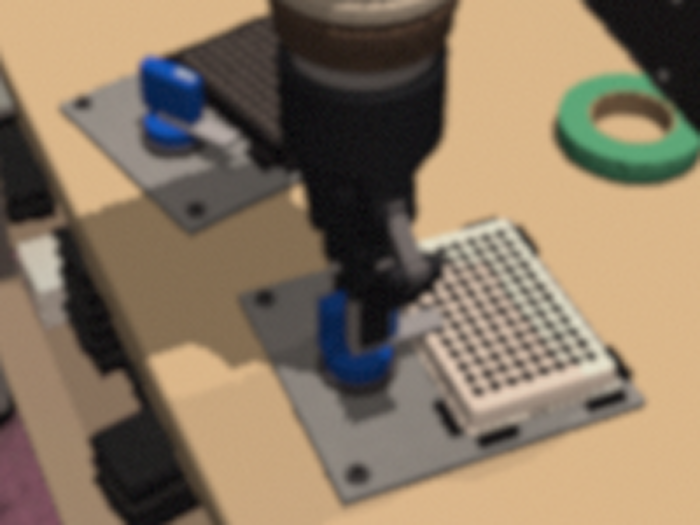

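The tongue lies over the plate's front edge at (420,322), no red band shows, and the TCP is back at its original grasp height. I release and lift.

```bash
python3 -m inch '[[0.6,[0,0,0],[0,0,0]],[0.3,[0,0,0],[0,0,0]],[-1,[0,0,0],[0,0,0]],[-1,[0,0,0],[0,0,0]],[-1,[0,0,0],[0,0,0]],[-1,[0,0,0],[0,0,0]]]' 50 
python3 -m inch '[[-1,[0,0,-0.5],[0,0,0]],[-1,[0,0,-1.5],[0,0,0]],[-1,[0,0,-3],[0,0,0]],[-1,[0,0,-4],[0,0,0]],[-1,[0,0,-4],[0,0,0]],[-1,[0,4,-1],[0,0,0]],[-1,[0,4,0],[0,0,0]],[-1,[0,4,0],[0,0,0]],[-1,[0,4,0],[0,0,0]],[-1,[0,4,0],[0,0,0]],[-1,[0,4,0],[0,0,0]],[-1,[0,0,0],[0,0,0]]]'
python3 st.py
python3 - <<'E'
from cell import *
from h import *
for n in("scene","top"):
    d=get_image(n);np.save(f"{n}4.npy",d,allow_pickle=True)
    a=d["frame"][:,:,::-1]
    a=a[200:350,220:420] if n=="scene" else a[190:330,200:450]
    cv2.imwrite(f"pics/{n}4.png",cv2.resize(a,None,fx=3.2,fy=3.2,interpolation=cv2.INTER_CUBIC))
E
```

```text
t: 7.97
position: [0.4855, 0.0214, 0.0394]
orientation: [0.043, 3.134, 0.005]
ft_force: [-0.1, -0.3, 0.4]
gripper_width: 0.0763
t: 8.97
position: [0.4914, 0.2686, 0.1909]
orientation: [0.059, 3.131, 0.01]
ft_force: [1.0, -0.1, 0.3]
gripper_width: 0.0857
t 8.97 p [0.4914 0.2686 0.1909] ydir 87.8 j [0.5  0.09 0.08 1.55 0.   0.54] tilt [ 0.01   0.006 -1.   ] w 0.0857 F [ 1.  -0.1  0.3] T [ 0.02 -0.01  0.04]
```

View pics/scene4.png

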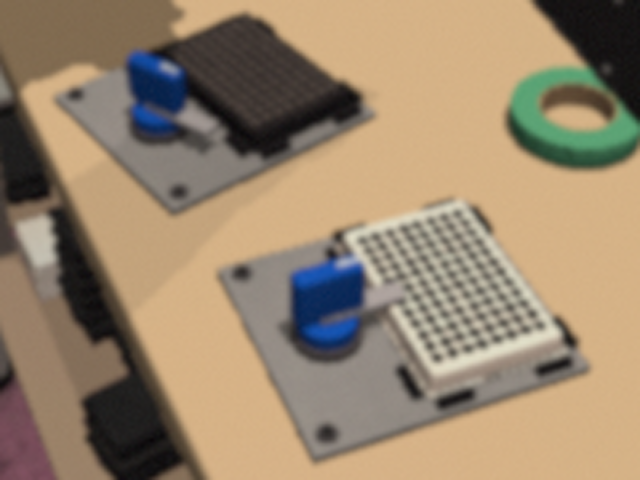

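View pics/top4.png

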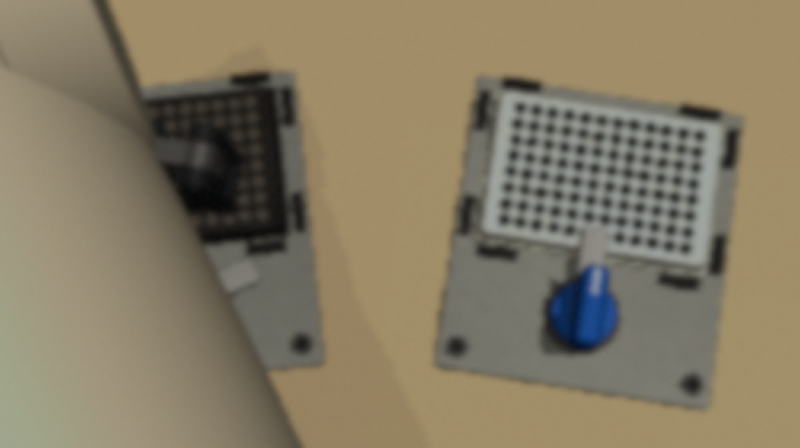

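Both views show the tongue over the plate's front edge (top crop 593,250) and the plate seated; the black nest's knob is still down in the scene view. Next is a numeric check of the height, angle and plate position.

```bash
python3 - <<'E'
from h import *
for n in("top","scene"):
    d=np.load(f"{n}4.npy",allow_pickle=True).item();P=pts(d)
    m=(np.hypot(P[...,0]-.4845,P[...,1]-.021)<.03)
    q=P[m&(P[...,2]>.05)&(P[...,2]<.085)];c=q[:,:2].mean(0);w,V=np.linalg.eigh(np.cov((q[:,:2]-c).T));v=V[:,1]
    t=P[m&(P[...,2]>.045)&(P[...,2]<.085)][:,2]
    print(n,len(q),rect(q),"deg",np.degrees(np.arctan2(v[1],v[0])).round(1),"top z",np.percentile(t,[80,90,97]).round(4))
    hs=cv2.cvtColor(d["frame"],cv2.COLOR_RGB2HSV)
    w=(hs[...,1]<40)&(hs[...,2]>150)&(P[...,2]>.015)&(P[...,2]<.03)&(np.hypot(P[...,0]-.559,P[...,1]-.018)<.1)
    print(" plate",rect(P[w]),np.median(P[w][:,2]).round(4))
d0=np.load("scene0.npy",allow_pickle=True).item()
for dd in(d0,d):
    P=pts(dd);z=P[(np.hypot(P[...,0]-.461,P[...,1]-.238)<.03)&(P[...,2]>.045)&(P[...,2]<.085)][:,2];print("black top z",np.percentile(z,[80,90,97]).round(4))
E
```

```text
top 214 (array([483.6,  21.5]), array([14.2, 40.5]), 88.3) deg 177.8 top z [0.0586 0.0593 0.0604]
 plate (array([559.6,  18.6]), array([119.4,  76.9]), 88.0) 0.0189
scene 200 (array([484.1,  20.6]), array([15.2, 41.2]), 85.6) deg 176.3 top z [0.0587 0.0593 0.0599]
 plate (array([554. ,  17.4]), array([121.3,  91. ]), 88.2) 0.0204
black top z [0.059  0.0598 0.0604]
black top z [0.059  0.0597 0.0603]
```

```bash
python3 -c "
from cell import *
print(sign_off())"
```

```text
the job is handed in; nothing more can be done
None
```

I locked the white plate into its nest and handed the job in after about 9 s of robot time. I gripped the blue knob and pulled it up about 16 mm. I then turned it counter-clockwise about 69° until the torque showed the stop, pushed it home and released it. `sign_off()` reports no verdict.

Last checks:
- **Knob height:** the wing top reads z ≈ 0.059 m in both views, the same as at the start, so the knob is fully down.
- **Knob angle:** the wing lies at about -2° in the top view and -4° in the scene view, and the tongue is over the plate's front edge.
- **Plate:** its centre is unmoved within about 1 mm in the top view. The scene view disagreed by about 5 mm. That is probably my measurement: its fitted rectangle came out at 91 mm on the short side instead of about 80, most likely because the mask took in the tongue.
- **Black nest's knob:** its height is unchanged at 0.060 m.
- **Arm:** the gripper is clear at z = 0.19 m and touches nothing.

The knob turned 69° rather than the full 75°. I take this to mean it started about 6° off its open stop, and the torque rise supports that. Even if it started at zero, 69° (1.20 rad) is above the 1.1 rad required.

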